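Hold the hidden bolt head behind the bracket

ROBOT

A 7-joint arm with a two-finger parallel gripper is mounted at the origin on a cart in front of the work surface, level with it; the furniture and walls round the work are solid. World frame = base frame: x ahead of the robot, y to its left, z up, the work surface at z = 0. Lengths are in m, angles in rad, forces in N, time in s.
With the tool pointing down it reaches from about 0.4 to 0.85 m from the base axis. Payload 10.4 kg.
Tool frame: the origin (TCP) lies between the finger pads; the fingertips stand manip.finger_overhang ahead of it and the grasp point (between the pads) lies 11 mm behind it (manip.finger_overhang is the distance from the TCP to the fingertips, in m); x points along the fingers, z is the direction in which the jaws open and shut, and the axes are right-handed (so a half turn about x gives the same grasp; the last joint's range is limited). The gripper opens to 85 mm and grips with 20 to 120 N. Pads are 22 mm wide; open, the fingers measure 114 mm over their backs; the gripper's body (76 mm by 85 mm) begins 54 mm behind the grasp point. The pads swing forward as they close: fully open they stand 13 mm farther back than shut.
Start: joints at [-1.256, 0.332, -0.065, 1.46, 0.022, 1.35, -0.088], TCP at [0.207, 0.59, 0.239] pointing down, gripper open.
Joint ranges: [-2.6, 2.6], [-0.5, 2.12], [-1.47, 1.34], [0.16, 2.42], [-1.27, 4.41], [0.06, 2.06], [-2.6, 2.6]. Speed limits (rad/s): [2.22, 2.22, 2.79, 2.79, 3.14, 3.14, 3.14].

INTERFACE

Orientations are given as a unit quaternion [x, y, z, w].
In Python, from workcell import get_obs, camera, workorder, manip gives the robot as it stands. The module is installed in compiled form; this text tells all that it offers.
- The arm moves only by the tool play_rows, never from a script. Its argument "increments" is text: rows parted by semicolons, each of 4 numbers parted by spaces: the shift along the tool's x, y, z in m, then the turn about the tool's x in rad. A call has 1 to 20 rows; each row shifts and turns the pose as measured when the row begins, along the tool's axes as they then stand; what a row does not reach is not made up. A row lasts 1/10 s, in which the tool goes at most 50 mm and 8.59 degrees, less where a joint would pass 70% of its speed; a pose out of reach is approached as far as the arm can. A call is refused whole if a number of a shift passes 0.05 or a number of a turn 0.15, either way. A call with a gripper value outside its range is refused whole. "hand" is the gripper command: -1 is fully open, 1 is shut, values between are in proportion, set as the call begins (left out, the last holds). The fingers move at their own pace and stop on an object; "squeeze" is the grip in N (left out, the last holds). Time passes only in rows, so rows that do not move let the fingers close. It gives the time, the measured TCP pose, the force and the opening at its end, in the units of the state.
- get_obs(): the state, without advancing time (a new reading comes with each control period).
- camera(name): name is "scene" or "top" or "wrist"; returns a dict with "img" (420x560x3 uint8, blue, green, red), "fov_y" (degrees; the focal length in pixels is half the picture's height over the tangent of half this angle, whatever the lens; pixels are square), "cx", "cy" (the principal point, pixels), "R" (3x3) and "t" (3): a world point X has camera coordinates R X + t; the wrist camera has in their place "tool_from_camera" (4x4, takes a point from camera to tool coordinates, whose origin is the TCP and whose axes are the tool frame's). Camera axes: x right, y down, z forward; pixel columns grow to the right and rows downward; lengths in m; the calibration is good to about 2 mm. A picture is of the moment at which its call begins: read the wrist's pose just before it. There is no depth.
- workorder.hand_in(): hands the job in, once; it reports no verdict.
The state is a dict: "clock": time; "joint_pos": joint angles; "joint_velocities": joint speeds; "tau": joint torques, N m; "position": TCP position; "ee_rot": TCP orientation; "ft_force": force on the tool from outside, world axes, zero at the start; "torque": the same for the moment, N m; "grip_width": opening from 0.0 (shut) to 1.0 (fully open).
Only numpy, scipy, OpenCV 4.12 (cv2) and the standard library are available. Lean on these libraries where they do the work, as an engineer would, in place of code of your own. Each camera call takes 0.05 s, during which the arm holds its last target.

TASK

The nut on the front of the bracket is to be tightened, but its bolt turns with it: the spanner on the nut sags under a spring. Pull the plug straight up out of its sprung socket, as it covers the gap behind the bracket, and leave it in the round glass dish; then reach down into the gap, grip the hidden hexagon bolt head by two opposite flats, and turn the bolt back until the spanner is level. Do not touch the spanner itself and do not disturb the beaker, the brown bottle or the red bung; finish while still gripping the bolt head, holding the spanner level.

Things in the scene. Friction and masses are not known exactly. Their poses are not given: they have to be found in the camera images.
- fixture: Fixed fixture; base plate 160 (x) x 100 (y) x 10 mm, origin at the centre of its underside, z up. On it a steel bracket plate, x -26 to -20 mm, 70 mm wide (y), top z = 100 mm; behind it (+x) a grey socket pillar 40 x 40 mm, x 24 to 64 mm, top z = 103 mm. The gap between (x -20 to 24 mm) is open above and at both sides; only the bolt head and its collar stand in it.
- socket (a point): Centre of the mouth of the square socket bore in the pillar's top (x = 44, y = 0, z = 103 mm in the fixture's frame; axes parallel to the fixture's), 34 mm deep. Two sprung balls in it hold the plug: it comes free with a straight upward pull of about 10 N (less than 20 N) in the first 10 mm and must rise 30 mm to clear the bore.
- plug: Loose black right-angle plug, no cable, 0.06 to 0.09 kg. Origin on its shank's axis at the hood's underside, at the socket's mouth when home, axes parallel to the fixture's. Square brass shank 12.5 mm wide, 29 mm long below. Hood 20 mm wide (y), 14 mm high, x -58 to +16 mm, over the gap.
- plug_grip (a point): Place to pinch the plug, from above, across the plug's y: middle of its grip block, 28 mm (x) by 22 mm (y), which stands on the hood above the shank from 14 to 40 mm above the plug's origin. This point is 28 mm above that origin.
- bolt_head: Hidden dark steel hexagon bolt head in the gap: 24 mm across flats, 16 mm thick along its axis x, each flat 14 mm high. Origin at its centre, always x = -4, y = 0, z = 85 mm in the fixture's frame. Two flats face its own +y and -y, upright when the spanner is level. In front of it a collar 24 mm across fills 8 mm to the bracket; behind it 20 mm are free up to the pillar.
- spanner: Flat steel ring spanner on the nut in front of the bracket; it turns rigidly with the bolt and its head. Origin on the bolt axis, at x = -43, z = 85 mm in the fixture's frame; its arm points along its own +y, 95 mm long, 6 mm thick (x), 13 to 18 mm wide (ring 36 mm).
- bolt (a joint): Turn of the bolt with head and spanner, rad, about the fixture's -x axis: 0 = spanner level, positive = the spanner's tip sags. A spring of 0.5 N m/rad pulls it to about 0.4 (start 0.32 to 0.48, friction 0.05 N m): about 0.2 N m hold it level; it goes back when released. Free from -0.7 to 0.9.
- dish: Loose round open dish of clear glass, 99 mm across, 48 mm high, inner width about 84 mm, floor about 3 mm thick; origin at the centre of its underside.
- beaker: Bystander: small clear glass beaker, 55 mm across, 66 mm high, origin at the centre of its underside.
- brown_bottle: Bystander: small brown glass bottle with a dark cap, 48 mm across, 103 mm high, origin at the centre of its underside.
- bung: Bystander: red rubber bung, 33 mm across, 28 mm high, origin at the centre of its underside.
There are look-alikes about, which are no part of the job. Leave any blue look-alike of the dish alone.

How it is judged:
On the way, in this order (a step that is already met when the one before it is completed fails the run):
1. the plug is pulled up clear of its socket in the fingers (z of plug in the frame of fixture above 0.134 m and contact force between the fingers and plug above 0.5 N), for 0.1 s.
2. the plug is left in the dish (horizontal distance between plug and dish below 0.05 m and z of plug in the frame of dish below 0.065 m and contact force between the fingers and plug below 0.1 N and contact force between plug and dish above 0.2 N), for 0.3 s.
At the end, for the whole second after the job is handed in: Plug in the upright dish (its origin within 50 mm of the dish's axis, under 65 mm above its underside); fingers grip the bolt head with more than 5 N and hold the bolt still within 0.12 rad of spanner level; nothing touches the spanner (horizontal distance between plug and dish below 0.05 m and z of plug in the frame of dish below 0.065 m and angle between dish's own z axis and vertical below 0.15 rad and contact force between the fingers and bolt_head above 5 N and contact force between anything else and spanner below 0.5 N and value of joint bolt between -0.12 and 0.12 rad and velocity of joint bolt between -0.1 and 0.1 rad/s); the arm keeps its last pose, push and grip.
It fails at once if the robot or a thing pushes on the spanner (more than 1 N) (contact force between anything else and spanner above 1 N).
It fails at once if the beaker, the brown bottle or the bung is moved by more than 30 mm or tipped (distance of any of beaker, brown_bottle, bung from where it was at the start of the episode above 0.03 m or angle between any of beaker, brown_bottle, bung's own z axis and vertical above 0.5 rad).
It also fails if it takes over 48 s, if anything falls off the work surface, if the arm or the gripper's body presses on something with over 40 N, if the wrist force passes 120 N, or if a joint passes its speed limit or range.

## Working session

There is one attempt and no reset: what is moved stays moved. The work goes in short steps, Python scripts to look and compute and a tool call to move; the robot and the scene stay as the last step left them, time stands still between calls to the robot, and variables do not carry over. Pictures are saved under pics/ and viewed, and the job is handed in when it is done.

Besides the shell and the picture viewer there is one more tool, called after ">>>" by a JSON object that holds its "op" and its "data". play_rows: Moves the arm, as the interface text tells. Its arguments: {"type":"object","properties":{"increments":{"type":"string"},"hand":{"type":"number"},"squeeze":{"type":"number"}},"required":["increments"]}

```bash
mkdir -p pics; ls; python3 - <<'E'
from workcell import get_obs, camera, manip
import cv2
o=get_obs(); print(o); print(manip.finger_overhang)
for n in ["scene","top","wrist"]:
    c=camera(n); cv2.imwrite(f"pics/{n}0.png",c["img"]); print(n,{k:v for k,v in c.items() if k!="img"})
E
```

```text
pics
{'clock': 0.0, 'joint_pos': array([-1.25563413,  0.33288368, -0.06472   ,  1.46094943,  0.02157952,
        1.34988485, -0.08850269]), 'joint_velocities': array([ 0.00022171, -0.00130537, -0.00050564, -0.00035785, -0.0007126 ,
       -0.00143438,  0.00130749]), 'tau': array([ 1.38843880e-04, -6.25450373e+01,  4.91252658e-02, -3.91591287e+01,
        1.61745551e-02,  1.00740461e-02, -2.16354431e-05]), 'position': array([0.20697653, 0.58934743, 0.23850471]), 'ee_rot': array([-0.40916012,  0.57732408,  0.40855261,  0.57651511]), 'ft_force': array([0.52392486, 0.0580824 , 0.08872539]), 'torque': array([0.01186843, 0.01975851, 0.03238688]), 'grip_width': 0.9997572428385326}
0.008
scene {'fov_y': 55.72052098042198, 'cx': 283.5449519590747, 'cy': 211.84089907884604, 'R': array([[ 0.52994872, -0.84780953,  0.01932241],
       [-0.60678433, -0.39500921, -0.68976844],
       [ 0.59242479,  0.35381737, -0.72377216]]), 't': array([-0.35954891,  0.3742371 ,  0.8718317 ])}
top {'fov_y': 57.522248049848315, 'cx': 276.0110729660451, 'cy': 217.18148812598108, 'R': array([[-2.71871519e-02, -9.99630356e-01, -1.02795245e-04],
       [-9.91074562e-01,  2.69678833e-02, -1.30552467e-01],
       [ 1.30506981e-01, -3.44747198e-03, -9.91441397e-01]]), 't': array([-0.07814912,  0.54867111,  1.14807167])}
wrist {'fov_y': 65.8884151812425, 'cx': 277.0270820334848, 'cy': 206.88937669076765, 'tool_from_camera': array([[-1.38258863e-04, -3.10844352e-01,  9.50460820e-01,
        -1.35019884e-01],
       [ 3.46999794e-04, -9.50460786e-01, -3.10844291e-01,
         7.91244014e-02],
       [ 9.99999930e-01,  2.86832730e-04,  2.39272554e-04,
         1.32583890e-03],
       [ 0.00000000e+00,  0.00000000e+00,  0.00000000e+00,
         1.00000000e+00]])}
```

View pics/scene0.png

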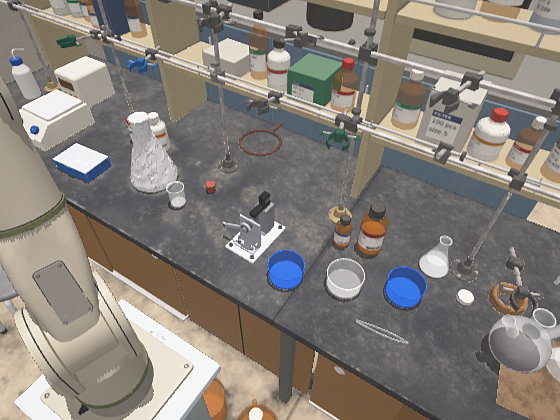

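View pics/top0.png

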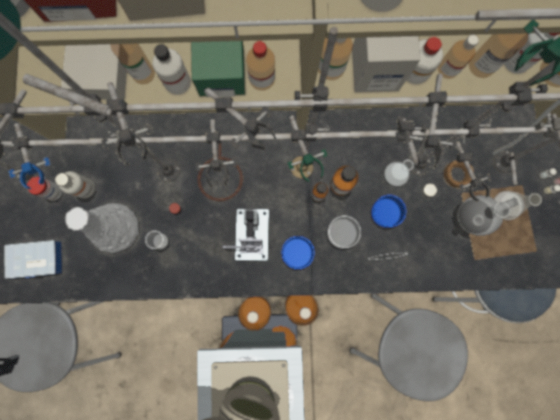

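View pics/wrist0.png

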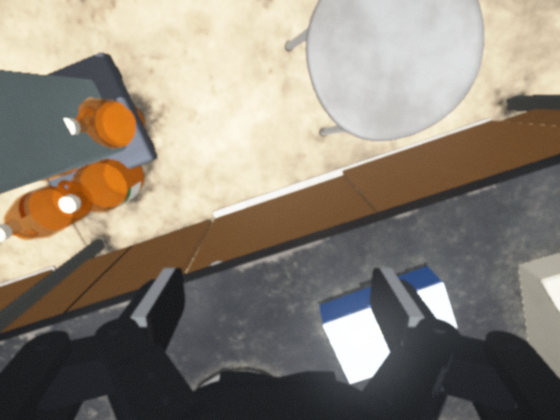

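```bash
python3 - <<'E'
import cv2
t=cv2.imread("pics/top0.png"); s=cv2.imread("pics/scene0.png")
cv2.imwrite("pics/t1.png",cv2.resize(t[190:280,215:375],None,fx=5,fy=5,interpolation=cv2.INTER_CUBIC))
cv2.imwrite("pics/s1.png",cv2.resize(s[180:310,210:380],None,fx=4.5,fy=4.5,interpolation=cv2.INTER_CUBIC))
E
```

```text
(no output)
```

View pics/t1.png

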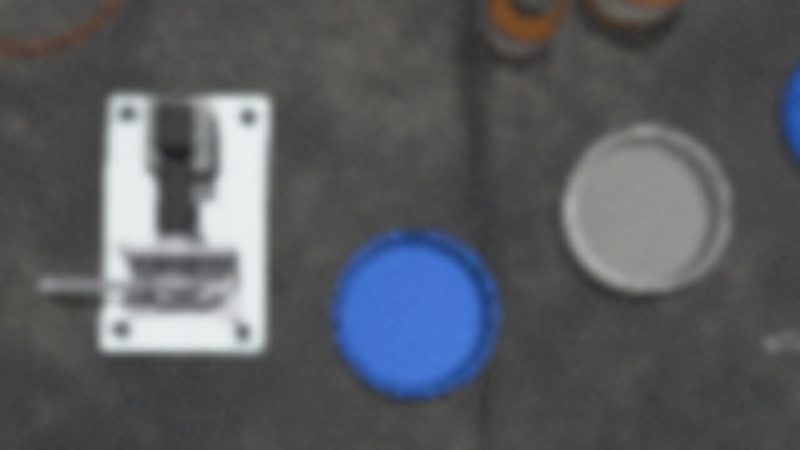

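View pics/s1.png

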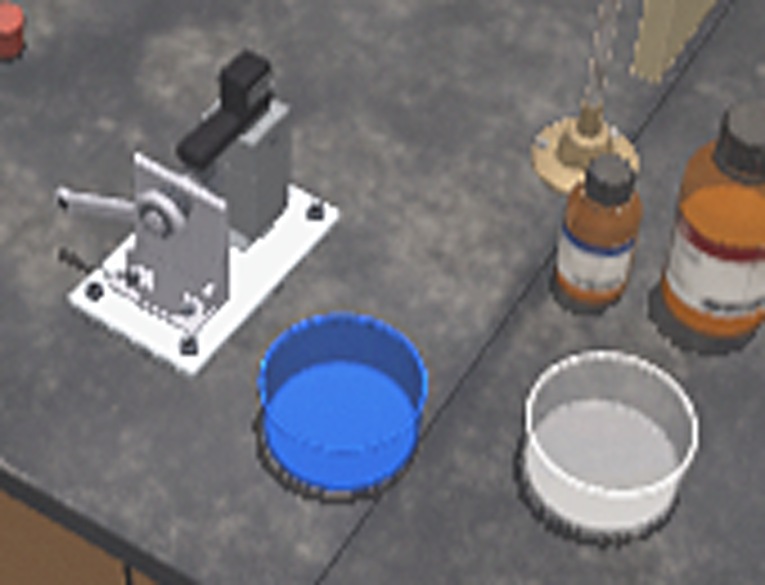

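```bash
cat > h.py <<'E'
import numpy as np, cv2
from workcell import get_obs, camera
def ray(c,u,v,z):
    f=210/np.tan(np.radians(c["fov_y"]/2)); d=c["R"].T@np.array([(u-c["cx"])/f,(v-c["cy"])/f,1]); o=-c["R"].T@c["t"]
    return o+d*(z-o[2])/d[2]
def proj(c,X):
    f=210/np.tan(np.radians(c["fov_y"]/2)); p=c["R"]@np.array(X)+c["t"]; return p[0]/p[2]*f+c["cx"],p[1]/p[2]*f+c["cy"]
E
python3 - <<'E'
from h import *
t=camera("top");s=camera("scene")
def T(u,v,z): return ray(t,215+(u+.5)/5-.5,190+(v+.5)/5-.5,z).round(4)
def S(u,v,z): return ray(s,210+(u+.5)/4.5-.5,180+(v+.5)/4.5-.5,z).round(4)
P=[T(*p,.01) for p in [(105,95),(273,97),(267,353),(97,352)]]
for p in P: print(p)
print("c",np.mean(P,0), [np.degrees(np.arctan2(*(a-b)[[1,0]])) for a,b in [(P[0],P[3]),(P[1],P[2])]])
Q=[S(*p,.01) for p in [(339,213),(68,297),(193,372)]]
for p in Q: print(p)
print("sc",(Q[0]+Q[1])/2, np.degrees(np.arctan2(*(Q[0]-Q[2])[[1,0]])))
print("dish",T(647,209,.048),S(612,422,.048))
print("blue",T(415,313,.048))
print("block top",T(178,120,.143), S(247,70,.143))
E
```

```text
[0.5807 0.0343 0.01  ]
[ 0.5765 -0.0722  0.01  ]
[ 0.4152 -0.0645  0.01  ]
[0.4187 0.0414 0.01  ]
c [ 0.497775 -0.01525   0.01    ] [np.float64(-2.5095053771587126), np.float64(-2.73306160118143)]
[ 0.5761 -0.0687  0.01  ]
[0.4229 0.0375 0.01  ]
[ 0.4178 -0.0622  0.01  ]
sc [ 0.4995 -0.0156  0.01  ] -2.3513169507882203
dish [ 0.4954 -0.299   0.048 ] [ 0.4967 -0.3013  0.048 ]
blue [ 0.4361 -0.1554  0.048 ]
block top [ 0.5444 -0.0203  0.143 ] [ 0.5424 -0.0206  0.143 ]
```

```bash
python3 - <<'E'
from h import *
from scipy.spatial.transform import Rotation as Rn
o=get_obs(); R=Rn.from_quat(o["ee_rot"]).as_matrix(); print(R.round(3)); print(o["clock"])
z=R[:,2]; print("zyaw",np.degrees(np.arctan2(z[1],z[0])))
t=camera("top");s=camera("scene")
b=ray(s,153,185,0);print("flask base",b, ray(s,138,114,.2),ray(t,77,218,.2),ray(t,77,218,.25),ray(s,138,114,.25))
print("beaker",ray(t,156,240,.03),"bottle",ray(t,320,190,.1),ray(s,344,218,.1),"bung",ray(t,175,209,.028))
print("stand base",ray(s,228,165,0))
E
```

```text
[[-0.    -0.943  0.331]
 [-0.001  0.331  0.943]
 [-1.    -0.    -0.001]]
0.25
zyaw 70.64625616497021
flask base [0.50324687 0.39858878 0.        ] [0.58075982 0.47967172 0.2       ] [0.53696204 0.4370901  0.2       ] [0.52977575 0.41104467 0.25      ] [0.53194221 0.41178248 0.25      ]
beaker [0.48619716 0.27911962 0.03      ] bottle [ 0.61532271 -0.22489131  0.1       ] [ 0.62336553 -0.22748685  0.1       ] bung [0.58175121 0.22172964 0.028     ]
stand base [ 7.20445114e-01  2.55296448e-01 -1.11022302e-16]
```

>>> {"op": "play_rows", "data": {"increments": "-0.02 0 0 -0.1;-0.02 0 0 -0.1;-0.01 0 0 -0.1;0 -0.021 -0.038 0;0 -0.021 -0.038 0;0 -0.021 -0.038 0;0 -0.021 -0.038 0;0 -0.021 -0.038 0;0 -0.021 -0.038 0;0 -0.021 -0.038 0;0 -0.021 -0.038 0", "hand": -1, "squeeze": 60}}

```text
clock: 1.45
position: [0.3688, 0.2749, 0.2893]
ee_rot: [-0.496, 0.504, 0.497, 0.503]
ft_force: [1.7, 1.3, 0.3]
grip_width: 0.999
```

>>> {"op": "play_rows", "data": {"increments": "0 -0.025 -0.045 0.03;0 -0.025 -0.045 0;0 -0.025 -0.045 0;0 -0.025 -0.045 0;0 -0.025 -0.045 0;0 -0.025 -0.045 0;0 -0.01 -0.015 0;0 0 0 0;0 0 0 0"}}

```text
clock: 2.35
position: [0.5128, -0.0176, 0.2906]
ee_rot: [-0.486, 0.512, 0.486, 0.515]
ft_force: [-0.4, -0.2, -0.3]
grip_width: 1.002
```

```bash
cat >> h.py <<'E'
from scipy.spatial.transform import Rotation as Rn
def st():
    o=get_obs(); R=Rn.from_quat(o["ee_rot"]).as_matrix(); z=R[:,2]
    print("t",round(o["clock"],2),"pos",o["position"].round(4),"zyaw",round(np.degrees(np.arctan2(z[1],z[0])),2),"x",R[:,0].round(3),"F",o["ft_force"].round(2),"w",round(o["grip_width"],3))
    return o,R
def wcam(fn):
    o,R=st(); c=camera("wrist"); cv2.imwrite(fn,c["img"])
    M=c["tool_from_camera"]; Rw=R@M[:3,:3]; p=R@M[:3,3]+o["position"]
    c["R"]=Rw.T; c["t"]=-Rw.T@p; return c
E
python3 -c "
from h import *
c=wcam('pics/w1.png')
for X in [(0.498+.044,-.0172,.143)]: print(proj(c,X))
"
```

```text
t 2.35 pos [ 0.5128 -0.0176  0.2906] zyaw 86.85 x [ 0.003  0.002 -1.   ] F [-0.35 -0.21 -0.31] w 1.002
(np.float64(277.4912889302682), np.float64(222.19520274586233))
```

View pics/w1.png

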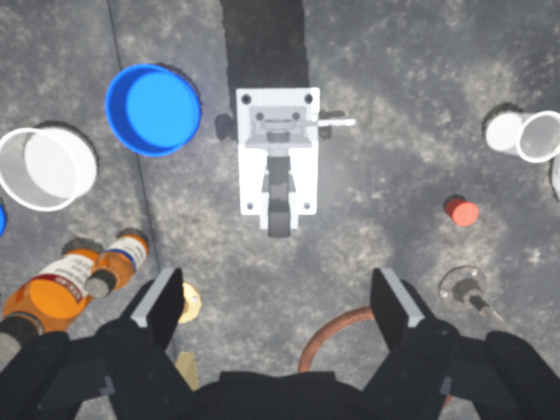

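```bash
python3 -c "
import cv2
t=cv2.imread('pics/w1.png')
cv2.imwrite('pics/w1c.png',cv2.resize(t[75:250,215:365],None,fx=3.4,fy=3.4,interpolation=cv2.INTER_CUBIC))"
```

```text
(no output)
```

View pics/w1c.png

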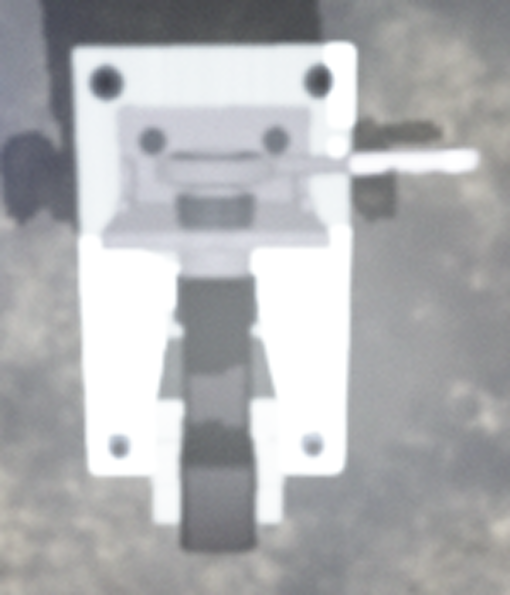

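```bash
python3 - <<'E'
from h import *
c=wcam('pics/w1b.png')
W=lambda u,v,z: ray(c,215+(u+.5)/3.4-.5,75+(v+.5)/3.4-.5,z).round(4)
P=[W(*p,.01) for p in [(73,46),(357,44),(345,473),(88,475)]]
print(P,np.mean(P,0)); a=P[2]+P[3]-P[0]-P[1]; print(np.degrees(np.arctan2(a[1],a[0])), np.linalg.norm(P[2]-P[1]),np.linalg.norm(P[0]-P[1]))
print("block",W(218,508,.143),"bracket top",W(117,246,.1),W(317,246,.1), W(105,246,.1),W(328,246,.1))
print("block edges",W(180,467,.143),W(256,467,.143),W(183,551,.143),W(255,550,.143))
print("hood",W(177,278,.117),W(257,278,.117))
E
```

```text
t 2.4 pos [ 0.5127 -0.0173  0.2907] zyaw 86.89 x [ 0.003  0.003 -1.   ] F [ 0.09 -0.35  0.23] w 0.999
[array([ 0.4179, -0.0595,  0.01  ]), array([0.4226, 0.0409, 0.01  ]), array([0.5836, 0.0341, 0.01  ]), array([ 0.5788, -0.0686,  0.01  ])] [ 0.500725 -0.013275  0.01    ]
-2.8277822054727286 0.16114353849906612 0.1005099497562306
block [ 0.5439 -0.0158  0.143 ] bracket top [ 0.4768 -0.0415  0.1   ] [0.48  0.017 0.1  ] [ 0.4766 -0.0451  0.1   ] [0.4802 0.0202 0.1   ]
block edges [ 0.5314 -0.0254  0.143 ] [ 0.5325 -0.0048  0.143 ] [ 0.5562 -0.0262  0.143 ] [ 0.557  -0.0061  0.143 ]
hood [ 0.4844 -0.0239  0.117 ] [ 0.4856 -0.0015  0.117 ]
```

>>> {"op": "play_rows", "data": {"increments": "0.04 -0.016 0.002 0;0.04 -0.016 0.001 0;0.035 0 0 0;0.03 0 0 0;0 0 0 0"}}

```text
clock: 2.95
position: [0.5464, -0.0054, 0.143]
ee_rot: [-0.49, 0.506, 0.49, 0.514]
ft_force: [-0.8, 0.7, -0.6]
grip_width: 1.0
```

```bash
python3 -c "
from h import *
c=wcam('pics/w2.png')"
```

```text
t 2.95 pos [ 0.5464 -0.0054  0.143 ] zyaw 87.67 x [ 0.008  0.008 -1.   ] F [-0.78  0.7  -0.6 ] w 1.0
```

View pics/w2.png

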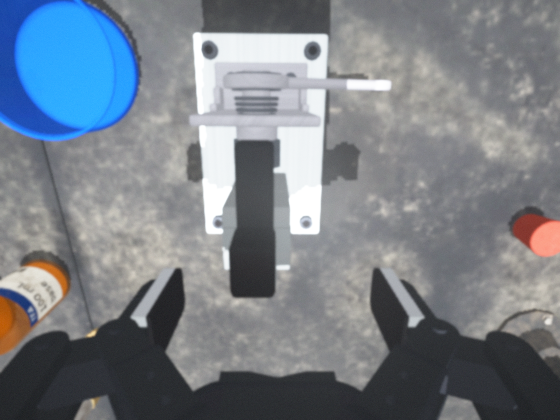

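>>> {"op": "play_rows", "data": {"increments": "0.002 0.003 -0.01 0;0.01 0 0 0;0.01 0 0 0;0 0 0 0"}}

```text
clock: 3.4
position: [0.5466, -0.0146, 0.1272]
ee_rot: [-0.492, 0.502, 0.489, 0.517]
ft_force: [0.1, -0.8, -0.8]
grip_width: 0.998
```

```bash
python3 -c "
from h import *
c=wcam('pics/w3.png')
for X in [(.5435,-.016,.143)]: print(proj(c,X))"
```

```text
t 3.4 pos [ 0.5466 -0.0146  0.1272] zyaw 87.78 x [ 0.018  0.011 -1.   ] F [ 0.15 -0.83 -0.82] w 0.998
(np.float64(271.11697528401106), np.float64(290.2750192558971))
```

View pics/w3.png

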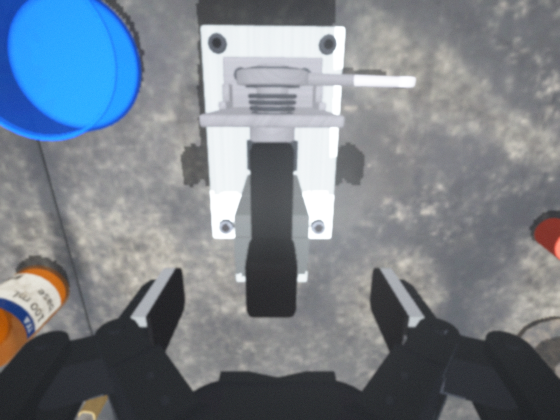

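>>> {"op": "play_rows", "data": {"increments": "0.006 0.003 -0.0015 -0.005;0 0 0 0"}}

```text
clock: 3.65
position: [0.5442, -0.0159, 0.1218]
ee_rot: [-0.494, 0.5, 0.49, 0.516]
ft_force: [-0.6, 0.1, -0.1]
grip_width: 0.998
```

>>> {"op": "play_rows", "data": {"increments": "0 0 0 0;0 0 0 0;0 0 0 0;0 0 0 0;0 0 0 0;0 0 0 0;0 0 0 0", "hand": 1, "squeeze": 60}}

```text
clock: 4.35
position: [0.5446, -0.0163, 0.1225]
ee_rot: [-0.494, 0.5, 0.489, 0.516]
ft_force: [-0.2, -0.0, -0.0]
grip_width: 0.249
```

```bash
python3 -c "
from h import *
c=wcam('pics/w4.png')
s=camera('scene');cv2.imwrite('pics/s4.png',cv2.resize(s['img'][120:320,190:400],None,fx=2.8,fy=2.8,interpolation=cv2.INTER_CUBIC))"
```

```text
t 4.35 pos [ 0.5446 -0.0163  0.1225] zyaw 88.07 x [ 0.021  0.011 -1.   ] F [-0.19 -0.04 -0.01] w 0.249
```

View pics/w4.png

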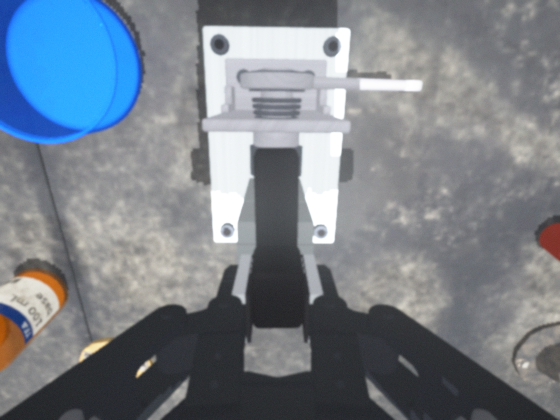

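View pics/s4.png

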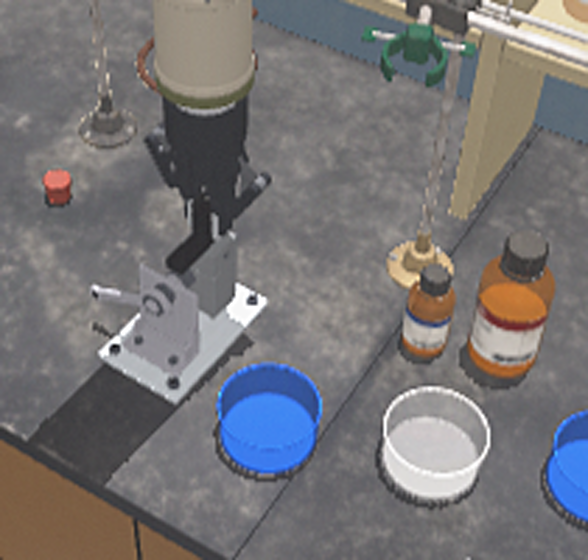

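>>> {"op": "play_rows", "data": {"increments": "-0.008 -0.0002 0.0001 0;-0.008 -0.0002 0.0001 0;-0.01 -0.0002 0.0001 0;-0.01 -0.0002 0.0001 0;-0.01 -0.0002 0.0001 0;-0.01 -0.0002 0.0001 0"}}

```text
clock: 5.05
position: [0.5443, -0.0162, 0.1827]
ee_rot: [-0.494, 0.501, 0.489, 0.516]
ft_force: [0.1, -0.6, -0.5]
grip_width: 0.246
```

>>> {"op": "play_rows", "data": {"increments": "-0.015 0 -0.02 0;-0.005 0.002 -0.04 0;0 0.003 -0.04 0;0 0.003 -0.04 0;0 0.003 -0.04 0;0 0.003 -0.04 0;0 0.003 -0.035 0;0 0 -0.02 0;0 0 0 0;0 0 0 0"}}

```text
clock: 6.05
position: [0.5193, -0.2989, 0.2096]
ee_rot: [-0.497, 0.497, 0.489, 0.517]
ft_force: [0.2, 0.6, -0.7]
grip_width: 0.246
```

```bash
python3 -c "
from h import *
c=wcam('pics/w5.png')
s=camera('scene');cv2.imwrite('pics/s5.png',cv2.resize(s['img'][120:320,190:400],None,fx=2.8,fy=2.8,interpolation=cv2.INTER_CUBIC))"
```

```text
t 6.05 pos [ 0.5193 -0.2989  0.2096] zyaw 88.44 x [ 0.029  0.012 -1.   ] F [ 0.18  0.6  -0.66] w 0.246
```

View pics/w5.png

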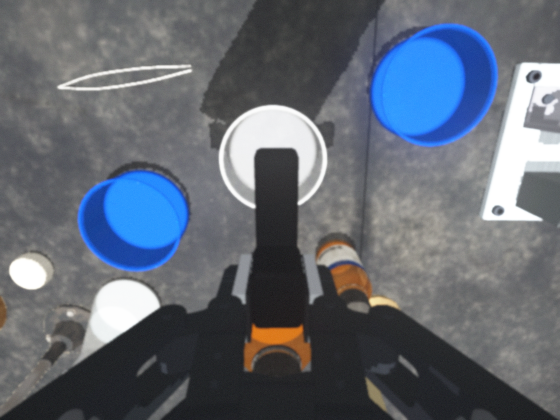

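View pics/s5.png

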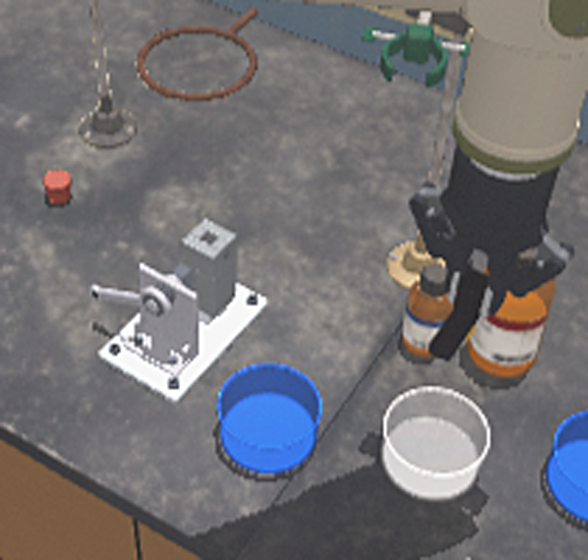

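```bash
python3 -c "
from h import *
c=wcam('pics/w5b.png')
print(ray(c,273,157,.048))
o,R=st(); print(R.T@np.array([0.517-o['position'][0],-.3005-o['position'][1],.0595-o['position'][2]]))"
```

```text
t 6.15 pos [ 0.5196 -0.2981  0.2095] zyaw 88.52 x [ 0.029  0.012 -1.   ] F [-0.31  0.6  -0.72] w 0.243
[ 0.49417706 -0.29790781  0.048     ]
t 6.2 pos [ 0.5198 -0.2977  0.2094] zyaw 88.57 x [ 0.029  0.012 -1.   ] F [-0.09 -0.71 -1.23] w 0.246
[ 0.14972531  0.00698275 -0.00483431]
```

>>> {"op": "play_rows", "data": {"increments": "0.03 0.002 -0.001 0;0.03 0.002 -0.001 0;0.03 0.002 -0.001 0;0.03 0.001 0 0;0.012 0.001 0 0;0 0 0 0;0 0 0 0"}}

```text
clock: 6.9
position: [0.5208, -0.2903, 0.0761]
ee_rot: [-0.501, 0.49, 0.492, 0.516]
ft_force: [0.2, -0.4, 0.2]
grip_width: 0.246
```

```bash
python3 -c "
from h import *
c=wcam('pics/w6.png')
s=camera('scene');cv2.imwrite('pics/s6.png',cv2.resize(s['img'][170:320,240:400],None,fx=3.6,fy=3.6,interpolation=cv2.INTER_CUBIC))"
```

```text
t 6.9 pos [ 0.5208 -0.2903  0.0761] zyaw 89.31 x [ 0.034  0.016 -0.999] F [ 0.22 -0.38  0.16] w 0.246
```

View pics/w6.png

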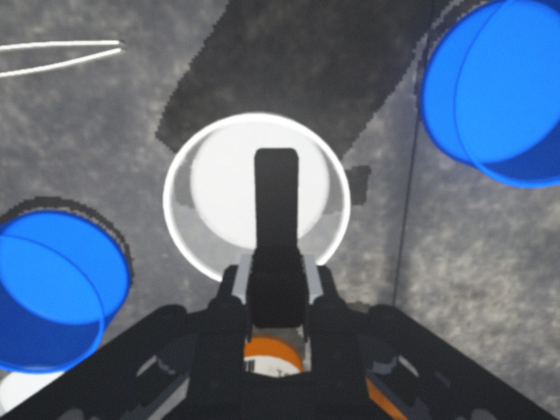

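View pics/s6.png

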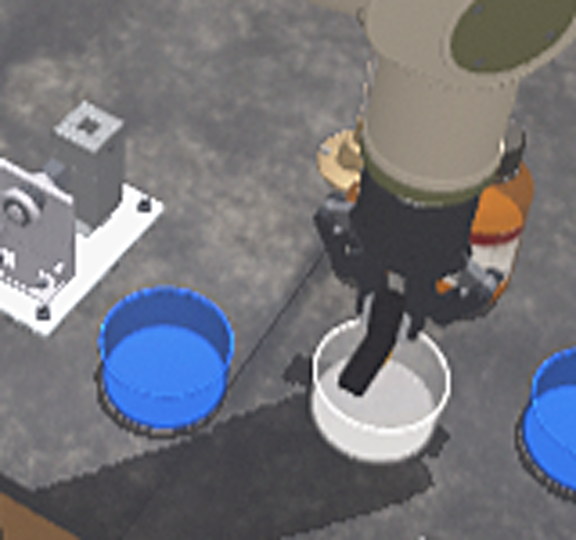

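>>> {"op": "play_rows", "data": {"increments": "0 0.003 -0.005 0;0 0.002 -0.005 0;0.008 0.001 -0.001 0;0.006 0 0 0;0 0 0 0"}}

```text
clock: 7.5
position: [0.5164, -0.3039, 0.0643]
ee_rot: [-0.503, 0.49, 0.49, 0.517]
ft_force: [-0.2, 0.3, -0.4]
grip_width: 0.249
```

```bash
python3 -c "
from h import *
c=wcam('pics/w7.png')
"
```

```text
t 7.5 pos [ 0.5164 -0.3039  0.0643] zyaw 89.24 x [ 0.041  0.013 -0.999] F [-0.25  0.29 -0.42] w 0.249
```

View pics/w7.png

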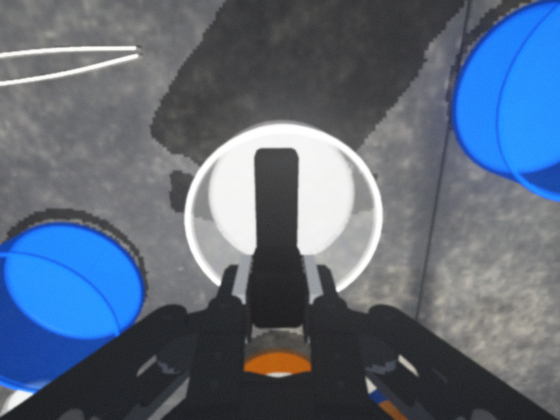

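>>> {"op": "play_rows", "data": {"increments": "0.005 0 0.002 0;0 0 0 0"}}

```text
clock: 7.75
position: [0.5167, -0.3015, 0.0591]
ee_rot: [-0.503, 0.49, 0.49, 0.517]
ft_force: [0.3, -0.3, -0.6]
grip_width: 0.242
```

>>> {"op": "play_rows", "data": {"increments": "0 0 0 0;0 0 0 0;0 0 0 0;0 0 0 0;0 0 0 0", "hand": 0.2}}

```text
clock: 8.25
position: [0.5173, -0.3014, 0.0595]
ee_rot: [-0.504, 0.489, 0.49, 0.517]
ft_force: [-0.0, 1.0, 0.7]
grip_width: 0.403
```

```bash
python3 -c "
from h import *
c=wcam('pics/w8.png')
s=camera('scene');cv2.imwrite('pics/s8.png',cv2.resize(s['img'][170:320,240:400],None,fx=3.6,fy=3.6,interpolation=cv2.INTER_CUBIC))"
```

```text
t 8.25 pos [ 0.5173 -0.3014  0.0595] zyaw 89.3 x [ 0.041  0.013 -0.999] F [-0.01  0.97  0.74] w 0.403
```

View pics/w8.png

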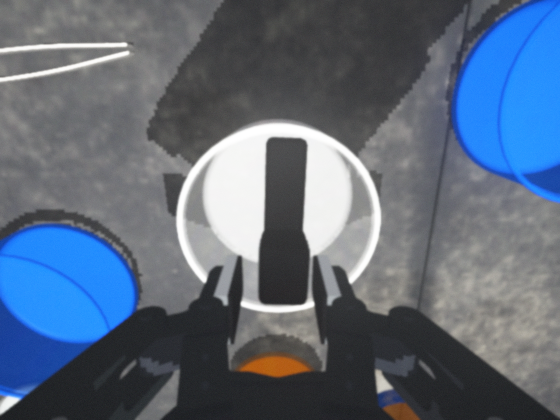

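View pics/s8.png

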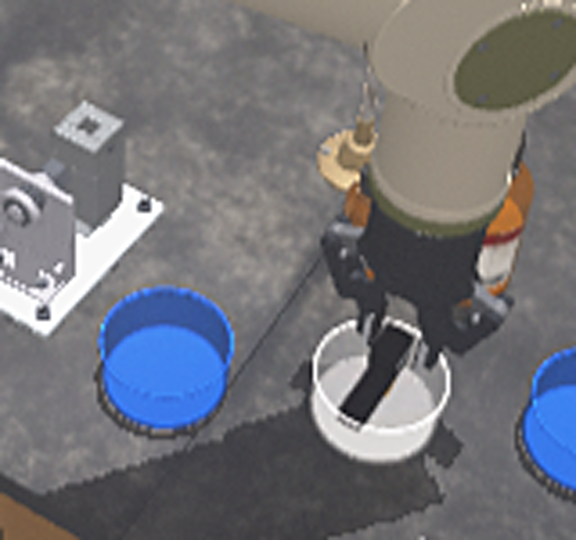

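>>> {"op": "play_rows", "data": {"increments": "-0.02 0 0 0;-0.03 -0.001 0 0;-0.04 -0.001 0 0;-0.04 -0.001 0 0;-0.03 0 0.02 0.02;0 0.002 0.04 0.015;0 0.002 0.04 0;0 0.002 0.04 0;0 0.002 0.04 0;0 0.002 0.04 0;0 0.002 0.04 0;0 0 0.03 0;0 0 0 0;0 0 0 0"}}

```text
clock: 9.75
position: [0.5135, -0.0043, 0.2311]
ee_rot: [-0.493, 0.498, 0.479, 0.528]
ft_force: [-0.9, -0.5, -0.6]
grip_width: 0.399
```

```bash
python3 -c "
from h import *
c=wcam('pics/w9.png')
t=cv2.imread('pics/w9.png')
cv2.imwrite('pics/w9c.png',cv2.resize(t[60:300,180:400],None,fx=2.5,fy=2.5,interpolation=cv2.INTER_CUBIC))
s=camera('scene');cv2.imwrite('pics/s9.png',cv2.resize(s['img'][170:320,210:370],None,fx=3.6,fy=3.6,interpolation=cv2.INTER_CUBIC))"
```

```text
t 9.75 pos [ 0.5135 -0.0043  0.2311] zyaw 86.94 x [ 0.044  0.014 -0.999] F [-0.86 -0.47 -0.65] w 0.399
```

View pics/w9c.png

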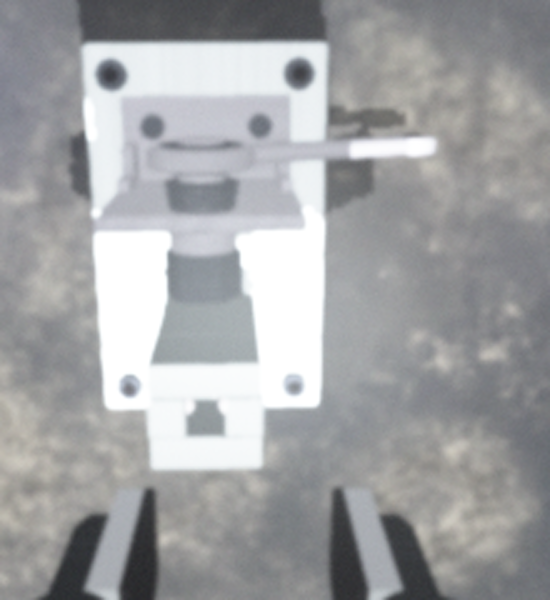

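View pics/s9.png

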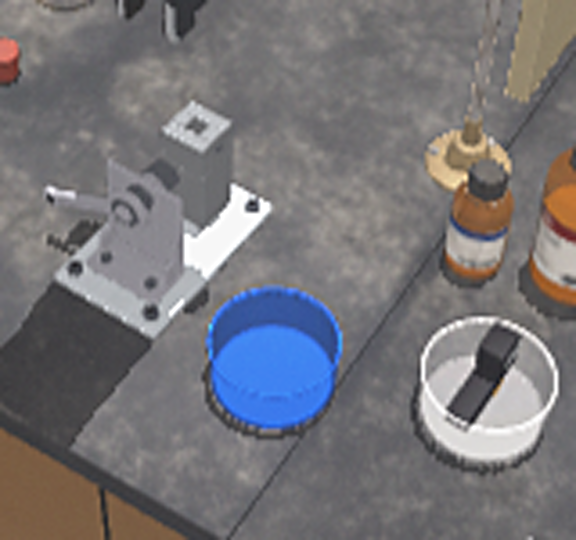

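```bash
python3 - <<'E'
from h import *
c=wcam('pics/w9b.png')
W=lambda u,v,z: ray(c,180+(u+.5)/2.5-.5,60+(v+.5)/2.5-.5,z)
P=[W(*p,.103) for p in [(150,363),(262,363),(263,468),(150,468)]]
print(np.round(P,4)); m=np.mean(P,0); print(m); th=np.radians(-2.75); r=np.array([np.cos(th),np.sin(th)]); print("fix from pillar",m[:2]-.044*r)
P=[W(*p,.01) for p in [(83,43),(327,43),(321,407),(105,408)]]
m=np.mean(P,0); a=P[2]+P[3]-P[0]-P[1]; print(np.round(P,4),m,np.degrees(np.arctan2(a[1],a[0])))
B=[W(*p,.1) for p in [(95,227),(302,227)]]; print("bracket rear top",B)
# predicted finger centreline
o,R=st()
fx=np.array([.4995,-.0138,0])
print("predict head", [ (np.array(proj(c,fx+np.array([x*r[0]-y*r[1],x*r[1]+y*r[0],.0965])))-[180,60])*2.5 for x,y in [(-.012,0),(.004,0)]])
tgt=np.array([.4995+.0,-.0138,.150]); print("move",R.T@(tgt-o["position"]))
E
```

```text
t 9.85 pos [ 0.5136 -0.0049  0.2311] zyaw 86.86 x [ 0.044  0.014 -0.999] F [-0.47  0.6  -0.43] w 0.4
[[ 0.5229 -0.0341  0.103 ]
 [ 0.5253  0.004   0.103 ]
 [ 0.5654  0.0025  0.103 ]
 [ 0.5629 -0.0379  0.103 ]]
[ 0.54411759 -0.01635285  0.103     ]
fix from pillar [ 0.50016826 -0.01424181]
[[ 0.4181 -0.0597  0.01  ]
 [ 0.4235  0.0386  0.01  ]
 [ 0.5836  0.0329  0.01  ]
 [ 0.5779 -0.0691  0.01  ]] [ 0.50076545 -0.0143417   0.01      ] -2.7186482406129913
bracket rear top [array([ 0.47618814, -0.04776552,  0.1       ]), array([0.4800467 , 0.01926886, 0.1       ])]
t 9.9 pos [ 0.5136 -0.0055  0.231 ] zyaw 86.8 x [ 0.044  0.013 -0.999] F [-0.18 -0.41 -1.14] w 0.401
predict head [array([203.49166038, 252.2053886 ]), array([204.59391614, 298.64829832])]
move [ 0.08022276  0.01706816 -0.01035543]
```

>>> {"op": "play_rows", "data": {"increments": "0.02 0.008 -0.005 0;0.03 0.008 -0.006 0;0.03 0 -0.002 0;0 0 0 0;0 0 0 0"}}

```text
clock: 10.4
position: [0.501, -0.0231, 0.1498]
ee_rot: [-0.491, 0.501, 0.475, 0.531]
ft_force: [0.2, -0.5, 0.7]
grip_width: 0.398
```

```bash
python3 - <<'E'
from h import *
c=wcam('pics/w10.png')
s=camera("scene"); cv2.imwrite('pics/s10.png',cv2.resize(s['img'][170:290,210:340],None,fx=4.5,fy=4.5,interpolation=cv2.INTER_CUBIC))
E
```

```text
t 10.4 pos [ 0.501  -0.0231  0.1498] zyaw 86.23 x [ 0.047  0.012 -0.999] F [ 0.17 -0.49  0.67] w 0.398
```

View pics/w10.png

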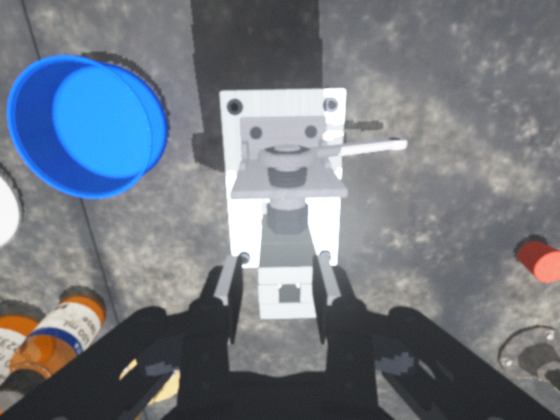

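View pics/s10.png

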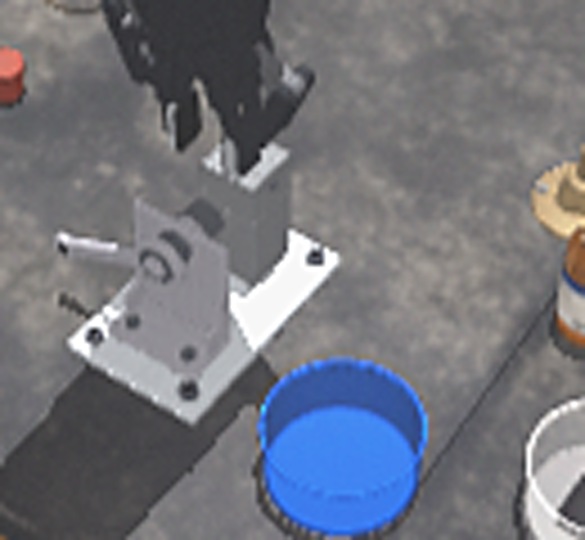

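>>> {"op": "play_rows", "data": {"increments": "0.005 0 0.005 -0.018;0.005 0 0.004 0;0 0 0 0;0 0 0 0"}}

```text
clock: 10.9
position: [0.5044, -0.0119, 0.1426]
ee_rot: [-0.498, 0.494, 0.479, 0.528]
ft_force: [-0.6, -1.9, -0.2]
grip_width: 0.397
```

```bash
python3 - <<'E'
from h import *
c=wcam('pics/w11.png')
t=cv2.imread('pics/w11.png')
cv2.imwrite('pics/w11c.png',cv2.resize(t[80:370,170:390],None,fx=2.0,fy=2.0,interpolation=cv2.INTER_CUBIC))
E
```

```text
t 10.9 pos [ 0.5044 -0.0119  0.1426] zyaw 87.47 x [ 0.053  0.014 -0.999] F [-0.6  -1.86 -0.19] w 0.397
```

View pics/w11c.png

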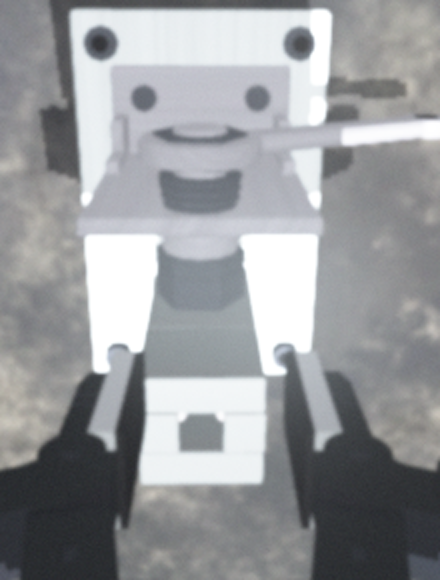

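>>> {"op": "play_rows", "data": {"increments": "0.012 0.002 -0.001 0;0.008 0.002 -0.001 0;0 0 0 0;0 0 0 0"}}

```text
clock: 11.35
position: [0.5006, -0.0138, 0.1202]
ee_rot: [-0.498, 0.494, 0.479, 0.528]
ft_force: [-0.7, 0.3, -0.0]
grip_width: 0.395
```

```bash
python3 - <<'E'
from h import *
c=wcam('pics/w12.png')
t=cv2.imread('pics/w12.png')
cv2.imwrite('pics/w12c.png',cv2.resize(t[80:370,170:390],None,fx=2.0,fy=2.0,interpolation=cv2.INTER_CUBIC))
s=camera("scene"); cv2.imwrite('pics/s12.png',cv2.resize(s['img'][170:290,210:340],None,fx=4.5,fy=4.5,interpolation=cv2.INTER_CUBIC))
E
```

```text
t 11.35 pos [ 0.5006 -0.0138  0.1202] zyaw 87.45 x [ 0.052  0.014 -0.999] F [-0.71  0.26 -0.05] w 0.395
```

View pics/w12c.png

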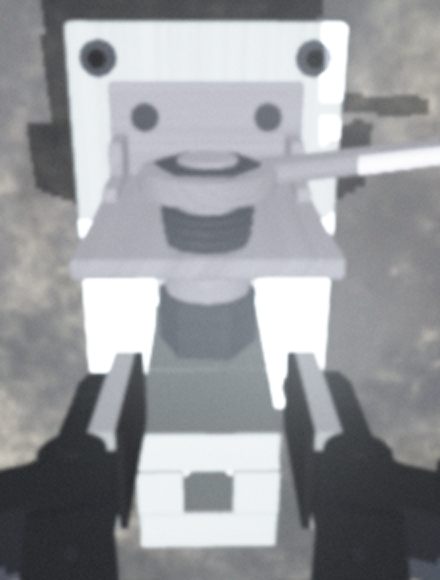

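View pics/s12.png

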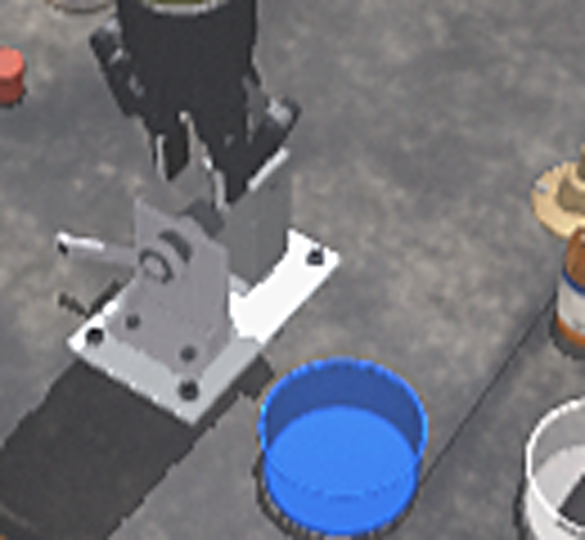

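>>> {"op": "play_rows", "data": {"increments": "0.01 0.0005 -0.001 0;0.01 0.0005 -0.001 0;0.01 0.0005 0 0;0 0 0 0"}}

```text
clock: 11.85
position: [0.5009, -0.0153, 0.0879]
ee_rot: [-0.498, 0.494, 0.479, 0.528]
ft_force: [-0.8, 0.6, 0.1]
grip_width: 0.402
```

```bash
python3 - <<'E'
from h import *
c=wcam('pics/w13.png')
t=cv2.imread('pics/w13.png')
cv2.imwrite('pics/w13c.png',cv2.resize(t[80:370,170:390],None,fx=2.0,fy=2.0,interpolation=cv2.INTER_CUBIC))
s=camera("scene"); cv2.imwrite('pics/s13.png',cv2.resize(s['img'][170:290,210:340],None,fx=4.5,fy=4.5,interpolation=cv2.INTER_CUBIC))
E
```

```text
t 11.85 pos [ 0.5009 -0.0153  0.0879] zyaw 87.46 x [ 0.053  0.014 -0.998] F [-0.82  0.64  0.09] w 0.402
```

View pics/w13c.png

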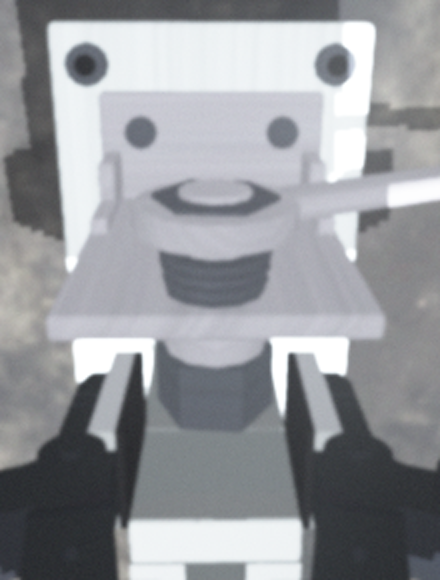

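View pics/s13.png

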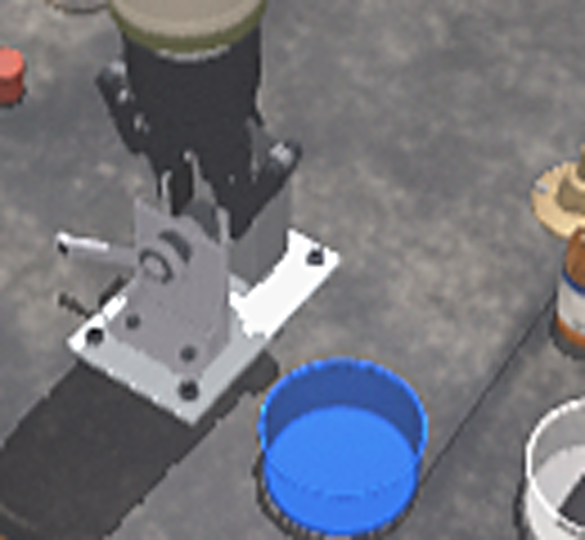

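>>> {"op": "play_rows", "data": {"increments": "0.008 0.0005 0 0;0.004 0.0003 0 0;0 0 0 0"}}

```text
clock: 12.25
position: [0.5021, -0.0149, 0.0768]
ee_rot: [-0.498, 0.493, 0.479, 0.529]
ft_force: [-0.7, -0.8, -0.1]
grip_width: 0.399
```

>>> {"op": "play_rows", "data": {"increments": "0 0 0 0;0 0 0 0;0 0 0 0;0 0 0 0;0 0 0 0;0 0 0 0", "hand": 1, "squeeze": 100}}

```text
clock: 12.85
position: [0.5021, -0.0151, 0.0774]
ee_rot: [-0.498, 0.493, 0.479, 0.529]
ft_force: [-0.9, -0.0, -0.1]
grip_width: 0.273
```

```bash
python3 - <<'E'
from h import *
c=wcam('pics/w14.png')
t=cv2.imread('pics/w14.png')
cv2.imwrite('pics/w14c.png',cv2.resize(t[80:370,170:450],None,fx=2.0,fy=2.0,interpolation=cv2.INTER_CUBIC))
s=camera("scene"); cv2.imwrite('pics/s14.png',cv2.resize(s['img'][170:290,210:340],None,fx=4.5,fy=4.5,interpolation=cv2.INTER_CUBIC))
E
```

```text
t 12.85 pos [ 0.5021 -0.0151  0.0774] zyaw 87.45 x [ 0.056  0.015 -0.998] F [-0.92 -0.01 -0.13] w 0.273
```

View pics/w14c.png

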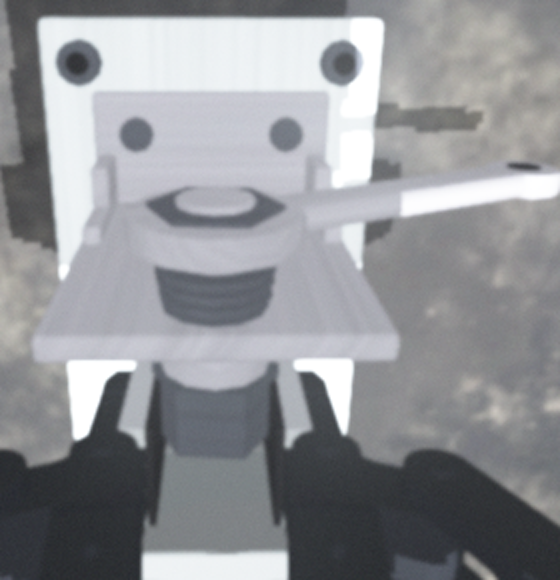

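View pics/s14.png

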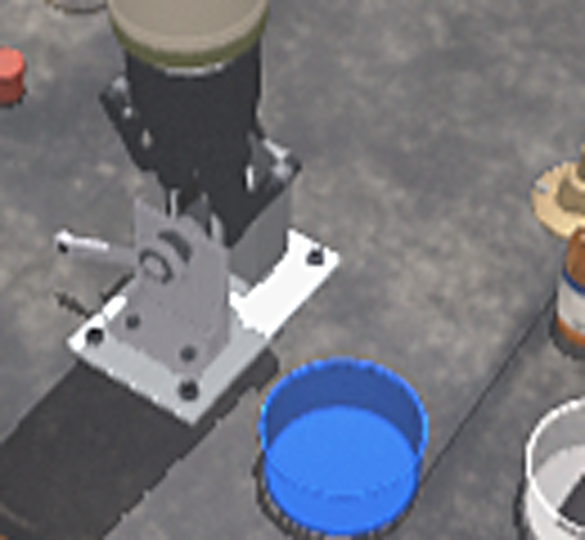

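```bash
cat >> h.py <<'E'
def span():
    s=camera("scene"); w=wcam('pics/tmp.png'); th=np.radians(-2.72)
    for a in [0,.1,.2,.3,.4,.5]:
        x,y,z=-.043,.095*np.cos(a),.085-.095*np.sin(a)
        X=[.500+x*np.cos(th)-y*np.sin(th),-.0141+x*np.sin(th)+y*np.cos(th),z]
        print(a,np.round(proj(s,X),1),np.round(proj(w,X),1))
    return s,w
E
python3 - <<'E'
from h import *
s,w=span()
cv2.imwrite('pics/s15.png',cv2.resize(s['img'][210:260,210:290],None,fx=9,fy=9,interpolation=cv2.INTER_CUBIC))
cv2.imwrite('pics/w15.png',w['img'])
E
```

```text
t 13.0 pos [ 0.5021 -0.0151  0.0774] zyaw 87.45 x [ 0.056  0.015 -0.998] F [-1.   -0.87 -0.26] w 0.271
0 [218.  212.8] [512.4 190.2]
0.1 [218.5 215.2] [496.  183.3]
0.2 [219.2 217.7] [479.7 177.2]
0.3 [220.2 220.3] [463.5 172. ]
0.4 [221.3 222.9] [447.5 167.4]
0.5 [222.7 225.5] [431.7 163.4]
```

View pics/s15.png

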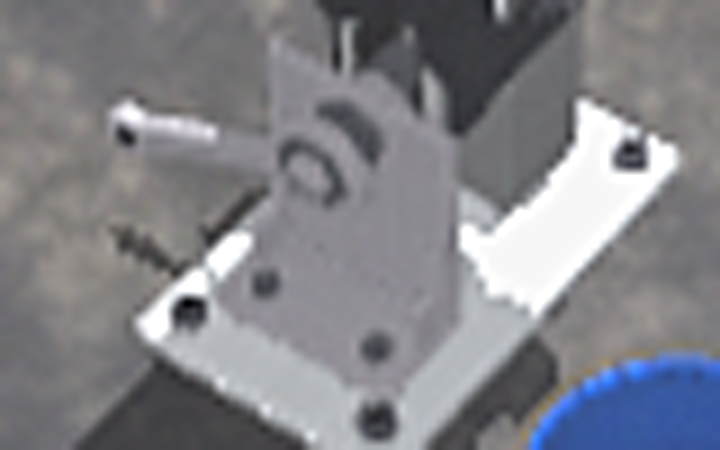

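View pics/w15.png

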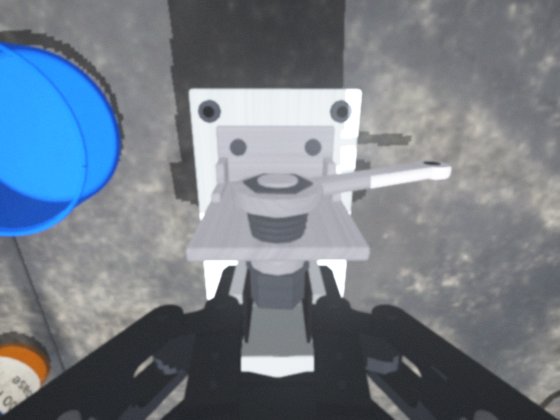

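>>> {"op": "play_rows", "data": {"increments": "0 0 0 0;0 0 0 0;-0.006 0 0 0;0 0 0.002 0;0 0 0 0", "hand": 0.3}}

```text
clock: 13.55
position: [0.5025, -0.014, 0.0844]
ee_rot: [-0.499, 0.493, 0.478, 0.529]
ft_force: [-0.7, -1.5, -1.0]
grip_width: 0.349
```

>>> {"op": "play_rows", "data": {"increments": "0 0 0.002 0;0 0 0.002 0"}}

```text
clock: 13.75
position: [0.5024, -0.0134, 0.0843]
ee_rot: [-0.499, 0.495, 0.476, 0.529]
ft_force: [0.6, -10.9, 0.5]
grip_width: 0.349
```

```bash
python3 - <<'E'
from h import *
s,w=span()
cv2.imwrite('pics/w16.png',w['img'])
E
```

```text
t 13.8 pos [ 0.5024 -0.0134  0.0843] zyaw 87.25 x [ 0.057  0.01  -0.998] F [ 0.11 -9.49  0.43] w 0.347
0 [218.  212.8] [497.8 184.2]
0.1 [218.5 215.2] [483.1 177.9]
0.2 [219.2 217.7] [468.2 172.4]
0.3 [220.2 220.3] [453.2 167.5]
0.4 [221.3 222.9] [438.3 163.3]
0.5 [222.7 225.5] [423.5 159.6]
```

View pics/w16.png

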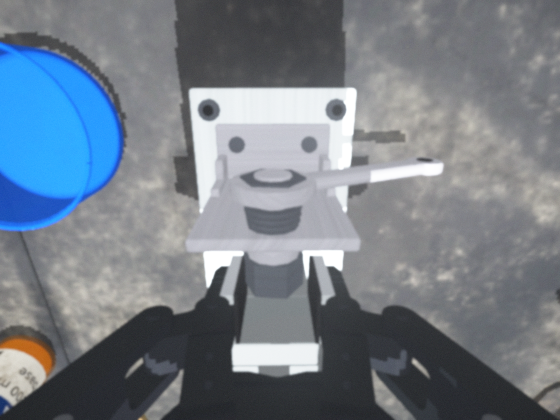

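>>> {"op": "play_rows", "data": {"increments": "0.0015 0 0.005 0;0.003 0 0.006 0;0.003 0 0.006 0;0.003 0 0.006 0"}}

```text
clock: 14.25
position: [0.5048, -0.0119, 0.0759]
ee_rot: [-0.501, 0.504, 0.466, 0.528]
ft_force: [-4.8, -25.6, 16.8]
grip_width: 0.352
```

```bash
python3 - <<'E'
from h import *
s,w=span()
cv2.imwrite('pics/w17.png',w['img'][100:300,150:480])
E
```

```text
t 14.3 pos [ 0.5048 -0.012   0.0757] zyaw 86.21 x [ 0.059 -0.013 -0.998] F [ -5.34 -24.7   15.37] w 0.35
0 [218.  212.8] [511.3 182.7]
0.1 [218.5 215.2] [494.9 175.9]
0.2 [219.2 217.7] [478.6 170. ]
0.3 [220.2 220.3] [462.3 165. ]
0.4 [221.3 222.9] [446.2 160.6]
0.5 [222.7 225.5] [430.3 156.9]
```

View pics/w17.png

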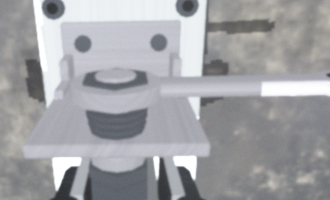

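View pics/tmp.png

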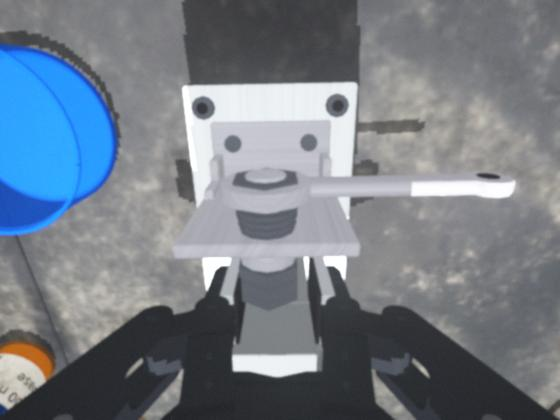

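>>> {"op": "play_rows", "data": {"increments": "0 0 0.005 0;0 0 0.004 0;0 0 0.003 0;0 0 0.002 0;0 0 0 0;0 0 0 0", "hand": 1, "squeeze": 100}}

```text
clock: 14.95
position: [0.504, -0.0159, 0.0768]
ee_rot: [-0.5, 0.513, 0.458, 0.527]
ft_force: [-0.2, -1.5, 0.8]
grip_width: 0.256
```

```bash
python3 - <<'E'
from h import *
s,w=span()
cv2.imwrite('pics/w18.png',w['img'])
cv2.imwrite('pics/s18.png',cv2.resize(s['img'][200:260,210:290],None,fx=9,fy=9,interpolation=cv2.INTER_CUBIC))
E
```

```text
t 15.0 pos [ 0.504  -0.0159  0.0768] zyaw 85.22 x [ 0.055 -0.03  -0.998] F [-0.96 -2.02  2.1 ] w 0.255
0 [218.  212.8] [520.2 180.3]
0.1 [218.5 215.2] [503.5 173.6]
0.2 [219.2 217.7] [486.8 168. ]
0.3 [220.2 220.3] [470.3 163.1]
0.4 [221.3 222.9] [453.9 159. ]
0.5 [222.7 225.5] [437.7 155.4]
```

View pics/w18.png

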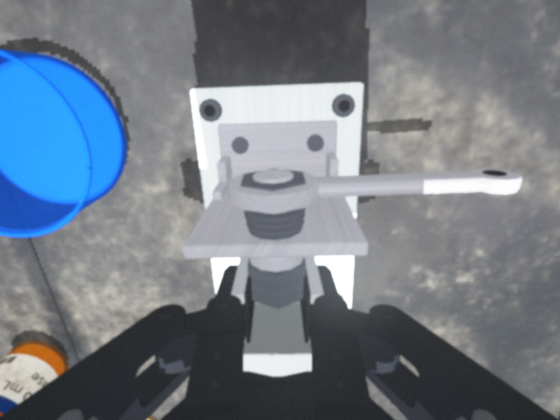

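View pics/s18.png

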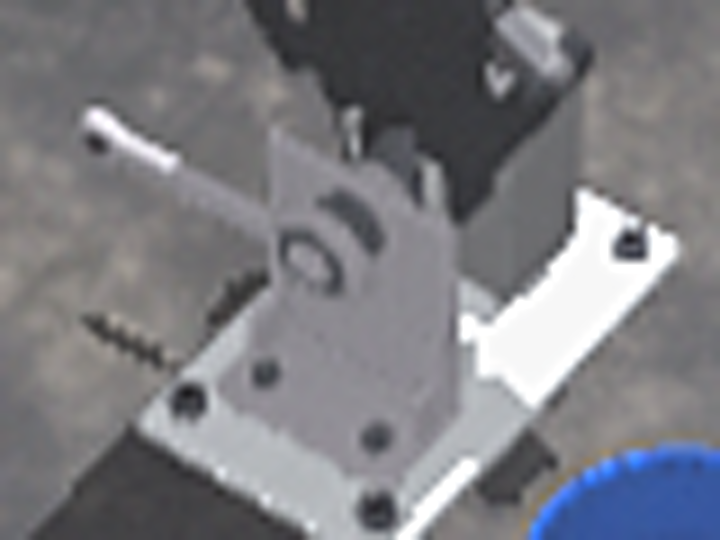

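>>> {"op": "play_rows", "data": {"increments": "0 0 0 0;0 0 0 0;0 0 0 0;0 0 0 0;0 0 0 0"}}

```text
clock: 15.55
position: [0.504, -0.0158, 0.0768]
ee_rot: [-0.5, 0.513, 0.458, 0.527]
ft_force: [-1.4, -1.8, 1.4]
grip_width: 0.253
```

```bash
python3 - <<'E'
from h import *
s,w=span()
cv2.imwrite('pics/w19.png',w['img'])
cv2.imwrite('pics/s19.png',cv2.resize(s['img'][190:310,210:390],None,fx=4.4,fy=4.4,interpolation=cv2.INTER_CUBIC))
E
```

```text
t 15.6 pos [ 0.504  -0.0158  0.0768] zyaw 85.25 x [ 0.055 -0.03  -0.998] F [-0.63 -2.04  2.82] w 0.253
0 [218.  212.8] [520.3 180.3]
0.1 [218.5 215.2] [503.6 173.7]
0.2 [219.2 217.7] [486.9 168. ]
0.3 [220.2 220.3] [470.3 163.2]
0.4 [221.3 222.9] [453.9 159. ]
0.5 [222.7 225.5] [437.8 155.5]
```

View pics/w19.png

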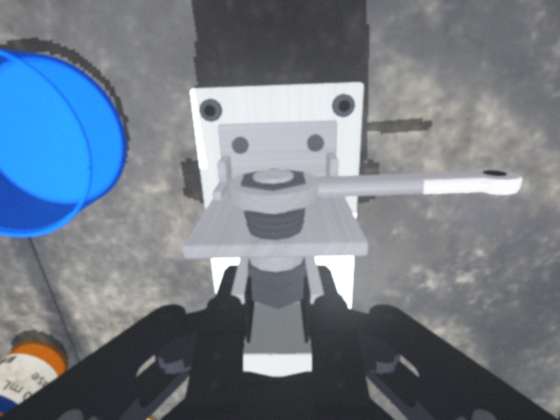

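View pics/s19.png

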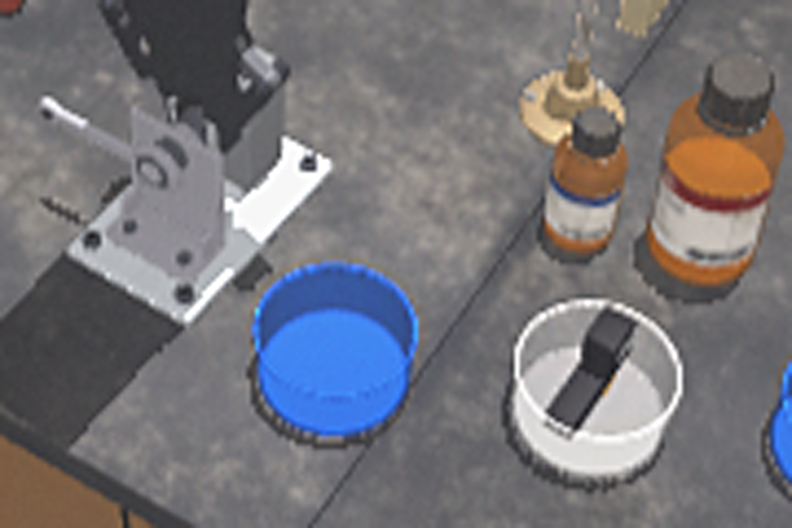

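The spanner tip is at (520,182) in the wrist view, against (520,180) predicted for level. It hasn't moved over 0.6 s. The plug sits in the clear dish, so I'm handing in.

```bash
python3 -c "
from workcell import workorder
print(workorder.hand_in())"
```

```text
the job is handed in; nothing more can be done
None
```

I pulled the plug out and left it in the clear dish, then turned the bolt back until the spanner was level. I handed the job in at about 15.6 s, still gripping the bolt head. The hand-in gave no verdict.

- **Bolt:** a first squeeze on the head left the spanner sagging at about 0.39 rad. I opened a little and pressed one pad against the head while moving it down, which rolled the bolt to level. I then closed both jaws on the upright flats with the grip set to 100 N.
- **Spanner level:** both cameras put the spanner tip at about 0 to 0.02 rad from level, and it did not move over the last 0.6 s.
- **Grip:** the opening reading was steady, 0.253 to 0.256 of full, below the 0.27 of the failed squeeze. Scaled directly it comes to about 21.6 mm, while the flats are 24 mm, so I only trusted the relative change. I did not measure contact force at the fingers. The last wrist force reading was under 4 N.
- **Plug and dish:** the last scene picture shows the plug in the upright dish.
- **Bystanders:** the brown bottle was still standing in the last scene picture. The beaker was out of view, with only an edge of the bung in frame, so I did not recheck those two. The arm never went low near them.
- **Spanner contact:** I saw nothing touch it in the pictures.

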